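# Free a jammed printing block with the guarded push key

### The arm

A 6-joint arm with a two-finger parallel gripper is mounted at the origin on the work surface. World frame = base frame: x ahead of the robot, y to its left, z up, the work surface at z = 0. Lengths are in m, angles in rad, forces in N, time in s.
With the tool pointing down it reaches from about 0.375 to 0.9 m from the base axis. Payload 3.1 kg.
Tool frame: the origin (TCP) lies at the very end of the fingers, on their centre line; the grasp point (between the pads) lies 19 mm behind it; z points along the fingers, y is the line along which they close (so a half turn about z gives the same grasp; the last joint's range is limited). The gripper opens to 87 mm and grips with 3 to 60 N. Pads are 19 mm wide; open, the fingers measure 117 mm over their backs; the gripper's body (75 mm by 190 mm) begins 51 mm behind the grasp point.
Start: joints at [1.071, 0.527, 1.433, -0, 1.181, -0.178], TCP at [0.198, 0.593, 0.223] pointing down, gripper open.
Joint ranges: [-3.08, 3.08], [-0.75, 2.2], [0.22, 2.44], [-1.43, 4.57], [0, 2.65], [-2.85, 2.85]. Speed limits (rad/s): [2.79, 2.79, 3.14, 3.14, 3.14, 3.14].

### API

Orientations are given as a unit quaternion [x, y, z, w].
In Python, from rig import status, viewer, robot gives the robot as it stands.
- The arm moves only by the tool arm_command, never from a script. Its arguments are lists of equal length, an entry for each row: "delta_rot": the turn, a rotation vector about the tool's x, y, z in degrees, a list of three; "delta_pos": the shift along the tool's x, y, z in m, a list of three; "gripper": the closure, from -1 (fully open) to 1 (shut). In form: {"delta_rot": [[rx, ry, rz], ...], "delta_pos": [[dx, dy, dz], ...], "gripper": [gripper, ...]}. A call has 1 to 12 rows; each row is the pose to reach, as a shift and turn from the pose commanded when the call began, along the tool's axes at that moment; what a row does not reach only later rows make up. A row lasts 1/12 s, in which the tool goes at most 41.7 mm and 7.16 degrees, less where a joint would pass 70% of its speed; a pose out of reach is approached as far as the arm can. A call with a gripper value outside its range is refused whole. The fingers move at their own pace and stop on an object; "grip_force" is the grip in N (left out, the last holds). Time passes only in rows, so rows that repeat a pose let the fingers close. It gives the time, the measured TCP pose, the force, the opening and the grip force at its end, in the units of the state.
- status.get_obs(): the state, without advancing time (a new reading comes with each control period).
- viewer.camera(name): name is "scene" or "top" or "wrist"; returns a dict with "pixels" (480x640x3 uint8, blue, green, red), "fx", "fy", "cx", "cy" (pixels), "pose" (4x4, takes a point from camera to world coordinates); the wrist camera has in their place "mount" (4x4, takes a point from camera to tool coordinates, whose origin is the TCP and whose axes are the flange's). Camera axes: x right, y down, z forward; pixel columns grow to the right and rows downward; lengths in m; the calibration is good to about 2 mm. A picture is of the moment at which its call begins: read the wrist's pose just before it. There is no depth.
- robot.hand_in(): hands the job in; it is judged then, once.
The state is a dict: "time": time; "q": joint angles; "joint_velocities": joint speeds; "joint_torque": joint torques, N m; "position": TCP position; "tool_rot": TCP orientation; "ft_force": force on the tool from outside, world axes, zero at the start; "moment": the same for the moment, N m; "grip_width": finger opening in m; "grip_force": force on a finger pad.
Only numpy, scipy, OpenCV 4.12 (cv2) and the standard library are available. Lean on these libraries where they do the work, as an engineer would, in place of code of your own. Each camera call takes 0.05 s, during which the arm holds its last target. There are 200 camera calls.

### The job

Turn the wooden push key in its holder until its bar lines up with the slot in the guard, lift it out by its upright handle, stand it on the bench and let go of it. Then take it by one end of its bar and push it through the hole in the back of the jig until the printing block inside is pushed right out of the jig's mouth. Draw the key back out of the jig, leave it standing on the bench, and do not disturb the jar, the tape and the brush.

Things in the scene. Friction and masses are not known exactly. Their poses are not given: they have to be found in the camera images.
- key: Dark wooden push key, an upside-down T, 0.16 kg. Bar 180 long (own x), 26 wide (y), 26 high; mid-top an upright handle, section 26 (x) by 18 (y), 72 high: 98 high in all. Origin: centre of the bar's underside; z up the handle. At first it stands on the holder's floor, bar under the guard, 50 to 130 degrees askew of the slot, handle up through the slot.
- holder: White key holder fixed to the bench, 220 (own x) by 132 (y), 46 high. Origin: centre of underside. Floor plate 6 thick; on four 10 mm corner legs a guard plate, from 40 to 46 high, with a closed central slot 196 long (own x), 40 wide. The key's bar turns freely under the guard with 8 of play upward; it passes up only in line with the slot (7 to spare each side).
- jig: Wooden jig fixed to the bench: a tunnel 62 long, 104 wide, 116 high. Origin: on the bench below the outer face of its back wall, mid-width; own x is the pushing direction, back wall (x 0 to 6) to open mouth (x 62). Inside 80 wide; the bench is its floor. The roof (108 to 116 high) overhangs the back to x = -36: the key's handle passes below it, a gripper on the handle does not.
- jig_access (a point): Centre of the hole in the jig's back wall, at bench level, on the wall's outer face (jig x = 0). The hole is 44 wide and 40 high from the bench.
- jig_mouth (a point): Centre of the jig's open mouth, at bench level (jig x = 62); the mouth is 80 wide and 42 high, with no stop. A light wooden batten (8 high, its top at 124) lies on the roof along the mouth's edge and shows which end is the mouth.
- block: Printing block, light wood with grey top, 50 (own x, along the tunnel) by 76 (y) by 36 high, 0.15 kg. Origin: centre of underside. At first jammed in the jig under a spring tongue, rear face about 8 from the back wall's outer face; pushing it takes 4 to 8 N. It is right out when its centre is 87 or more from that face. The tongue's lower face, empty, is 34 high.
- jar: Bystander: paint jar, 60 across, 90 high. Origin: centre of its underside.
- tape: Bystander: roll of tape lying flat, 100 across, 25 high. Origin: centre of its underside.
- brush: Bystander: flat brush lying on the bench along its own x. Origin: on its underside.
Not all that is in view belongs to the job. Several things have the shape of the key; the one meant has the colours described above. There is more than one size of the jig; the one meant has the size given above.

How it is judged:
By the outcome, as a careful person would: the job done as asked, in the order asked, and still so for the second after the job is handed in, with the robot touching nothing.
It also fails if it takes over 48 s, if anything falls off the work surface, if the arm or the gripper's body presses on something with over 40 N, if the wrist force passes 120 N, or if a joint passes its speed limit or range.

## Working session

There is one attempt and no reset: what is moved stays moved. The work goes in short steps, Python scripts to look and compute and a tool call to move; the robot and the scene stay as the last step left them, time stands still between calls to the robot, and variables do not carry over. Pictures are saved under pics/ and viewed, at most 12 in all, crops included, and the job is handed in when it is done.

Besides the shell and the picture viewer there is one more tool, called by a JSON object that holds its "fn" and its "kwargs", one argument or row to a line. arm_command: Moves the arm, as the interface text tells. Its arguments: {"type":"object","properties":{"delta_rot":{"type":"array","items":{"type":"array","items":{"type":"number"}}},"delta_pos":{"type":"array","items":{"type":"array","items":{"type":"number"}}},"gripper":{"type":"array","items":{"type":"number"}},"grip_force":{"type":"number"}},"required":["delta_rot","delta_pos","gripper"]}

```bash
mkdir -p pics; ls; python3 - <<'E'
from rig import status, viewer, robot
import cv2, numpy as np, pickle
o=status.get_obs(); print({k:np.round(v,3).tolist() for k,v in o.items()})
d={}
for n in ("scene","top"):
    c=viewer.camera(n); d[n]=c; cv2.imwrite(f"pics/{n}0.png",c["pixels"]); print(n,c["fx"],c["cx"],c["cy"],np.round(c["pose"],3).tolist())
pickle.dump(d,open("c0.pkl","wb"))
E
```

```text
pics
{'time': 0.0, 'q': [1.071, 0.528, 1.434, -0.0, 1.181, -0.178], 'joint_velocities': [0.001, 0.001, -0.0, -0.001, 0.001, -0.001], 'joint_torque': [0.0, -44.005, -17.659, 0.063, 0.058, -0.0], 'position': [0.197, 0.592, 0.222], 'tool_rot': [0.16, 0.987, -0.001, -0.0], 'ft_force': [-0.182, -0.22, 0.381], 'moment': [-0.018, 0.04, -0.016], 'grip_force': 0.0, 'grip_width': 0.087}
scene 460.1325733449729 322.11685899440516 236.73084481808306 [[0.8, 0.412, -0.436, 1.032], [0.6, -0.548, 0.583, -0.541], [0.002, -0.728, -0.685, 0.8], [0.0, 0.0, 0.0, 1.0]]
top 440.3014664723842 321.82339482194595 232.70012936273173 [[0.027, -0.996, 0.09, 0.466], [-1.0, -0.029, -0.012, 0.095], [0.015, -0.09, -0.996, 1.064], [0.0, 0.0, 0.0, 1.0]]
```

View pics/top0.png

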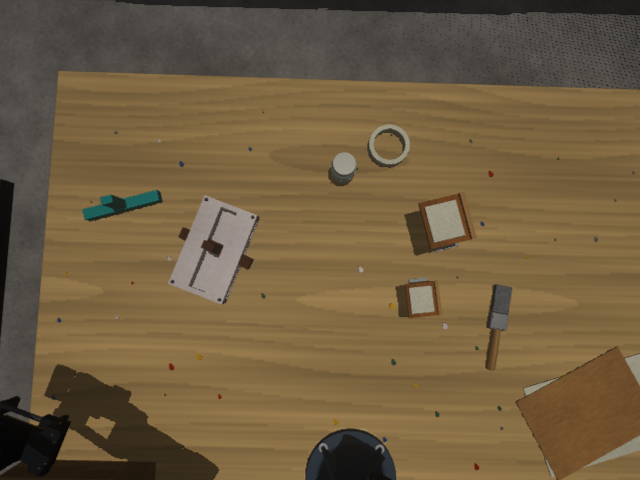

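View pics/scene0.png

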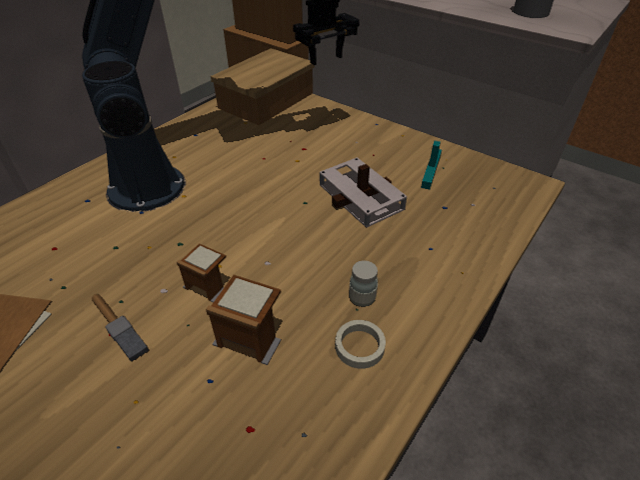

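The top view shows the key (dark brown) under the white holder at (212,247). The teal T at (122,205) is a decoy because its colour is wrong. There are two jigs, at (445,222) and (423,298); the larger should be the one meant. I'll measure both and confirm in a crop.

```bash
cat > h.py <<'E'
import numpy as np, cv2
def ray(c,uv,z):
    uv=np.atleast_2d(uv).astype(float); P=c["pose"]
    d=np.c_[(uv[:,0]-c["cx"])/c["fx"],(uv[:,1]-c["cy"])/c["fy"],np.ones(len(uv))]@P[:3,:3].T
    return P[:3,3]+d*((z-P[2,3])/d[:,2])[:,None]
def proj(c,p):
    P=c["pose"]; q=(np.atleast_2d(p)-P[:3,3])@P[:3,:3]
    return np.c_[c["fx"]*q[:,0]/q[:,2]+c["cx"],c["fy"]*q[:,1]/q[:,2]+c["cy"]]
E
python3 - <<'E'
from h import *; import pickle
d=pickle.load(open("c0.pkl","rb")); c=d["top"]; im=c["pixels"]; s=d["scene"]["pixels"]
a=cv2.resize(im[180:330,390:490],None,fx=4,fy=4,interpolation=cv2.INTER_CUBIC)[:600]
b=cv2.resize(s[230:380,170:290],(400,500),interpolation=cv2.INTER_CUBIC)
b=cv2.copyMakeBorder(b,0,100,0,0,cv2.BORDER_CONSTANT)
cv2.imwrite("pics/crop1.png",np.hstack([a,b]))
hsv=cv2.cvtColor(im,cv2.COLOR_BGR2HSV)
w=((hsv[...,1]<70)&(hsv[...,2]>110)).astype(np.uint8)
w=cv2.morphologyEx(w,cv2.MORPH_CLOSE,np.ones((3,3)))
for k in cv2.findContours(w,cv2.RETR_EXTERNAL,cv2.CHAIN_APPROX_NONE)[0]:
    if cv2.contourArea(k)<200: continue
    r=cv2.minAreaRect(k); bx=cv2.boxPoints(r); m=bx.mean(0)
    z=0.046 if m[0]<300 else 0.116
    p=ray(c,bx,z)[:,:2]; print(m,z,np.round(p,4).tolist(),"ctr",p.mean(0).round(4),np.linalg.norm(np.diff(p,axis=0),axis=1).round(4), np.degrees(np.arctan2(*(p[1]-p[0])[::-1])).round(1))
# jig brown frames
for (x0,y0,x1,y1) in [(410,185,485,260),(398,272,448,325)]:
    print(hsv[(y0+y1)//2, x0:x1:3].tolist()[:8])
# dark key pixels in holder region
sub=hsv[190:310,160:270]; dk=((sub[...,2]<75)).astype(np.uint8); print(hsv[247,205:222:2].tolist(), hsv[262,243:252:2].tolist())
E
```

```text
[613.7 455.4] 0.116 [[0.0848, -0.4736], [0.1437, -0.5936], [0.1205, -0.605], [0.062, -0.4852]] ctr [ 0.1028 -0.5394] [0.1337 0.0258 0.1334] -63.9
[632. 369.] 0.116 [[0.3109, -0.5703], [0.3117, -0.6004], [0.2493, -0.598], [0.2486, -0.5681]] ctr [ 0.2801 -0.5842] [0.0302 0.0624 0.03  ] -88.6
[421.03082 299.24615] 0.116 [[0.4388, -0.1058], [0.446, -0.1534], [0.3913, -0.1606], [0.3843, -0.1132]] ctr [ 0.4151 -0.1332] [0.0482 0.0552 0.0479] -81.4
[444.2942  220.67645] 0.116 [[0.6154, -0.1392], [0.6344, -0.2068], [0.5564, -0.2263], [0.5378, -0.1592]] ctr [ 0.586  -0.1829] [0.0702 0.0804 0.0697] -74.3
[213.75064 249.61513] 0.046 [[0.4326, 0.4316], [0.6421, 0.3596], [0.5926, 0.2271], [0.3846, 0.3015]] ctr [0.513  0.3299] [0.2215 0.1414 0.2209] -19.0
[344. 163.] 0.116 [[0.7308, 0.0633], [0.7324, 0.0149], [0.6831, 0.0139], [0.6817, 0.0621]] ctr [0.707  0.0385] [0.0485 0.0492 0.0482] -88.2
[389.25006 143.75003] 0.116 [[0.7519, 0.0009], [0.8164, -0.059], [0.7547, -0.1219], [0.691, -0.0618]] ctr [ 0.7535 -0.0605] [0.088  0.088  0.0875] -42.9
[[18, 126, 65], [18, 124, 64], [18, 126, 65], [17, 122, 65], [18, 121, 63], [14, 175, 92], [17, 78, 104], [25, 40, 159]]
[[18, 126, 69], [18, 126, 69], [18, 126, 69], [14, 170, 84], [24, 46, 132], [25, 40, 153], [25, 39, 158], [26, 39, 151]]
[[10, 127, 58], [10, 130, 57], [11, 128, 60], [11, 130, 61], [11, 114, 49], [13, 92, 39], [13, 89, 40], [13, 92, 39], [11, 118, 52]] [[11, 138, 61], [12, 138, 61], [11, 142, 61], [12, 140, 62], [16, 108, 40]]
```

View pics/crop1.png

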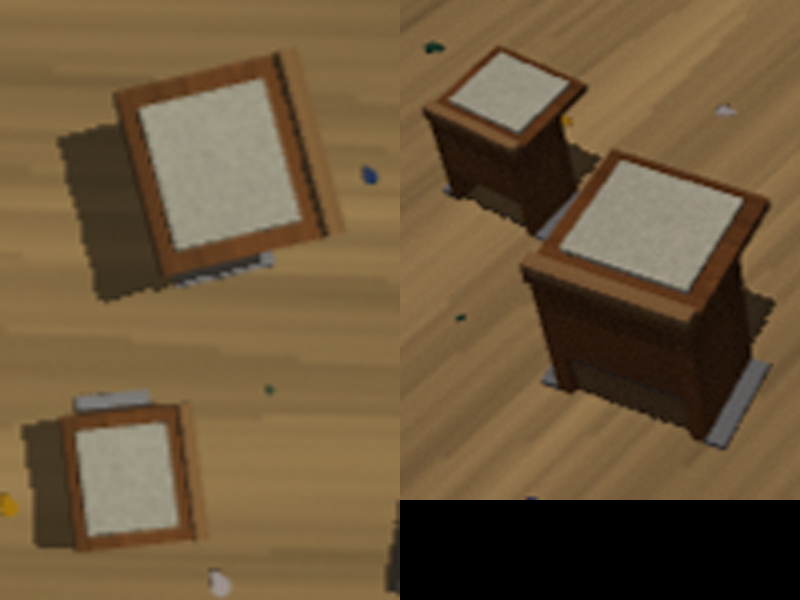

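The crop shows two jigs. The small one is at top (423,298), with a pad of about 48x55. The large one is at (445,222), with a pad of about 70x80 and a roof of about 100x104, which matches the given size, so that's the one meant. Its batten is on the right edge (crop (295,48)-(343,232)), so the mouth faces world -y. Next I'll refine the key, holder and jig poses.

```bash
python3 - <<'E'
from h import *; import pickle
d=pickle.load(open("c0.pkl","rb")); c=d["top"]; im=c["pixels"]; hsv=cv2.cvtColor(im,cv2.COLOR_BGR2HSV)
H,S,V=[hsv[...,i].astype(int) for i in range(3)]
# jig: reddish frame + pad
ok=(((H<=16)&(S>140)&(V>65))|((S<85)&(V>90)))
m=np.zeros(ok.shape,np.uint8); m[185:262,412:480]=ok[185:262,412:480]
m=cv2.morphologyEx(m,cv2.MORPH_OPEN,np.ones((3,3)))
k=max(cv2.findContours(m,cv2.RETR_EXTERNAL,cv2.CHAIN_APPROX_NONE)[0],key=cv2.contourArea)
bx=cv2.boxPoints(cv2.minAreaRect(k)); p=ray(c,bx,.116)[:,:2]
print("jig",bx.round(1).tolist(),p.round(4).tolist(),p.mean(0).round(4),np.linalg.norm(np.diff(p,axis=0),axis=1).round(4),[np.degrees(np.arctan2(*(b-a)[::-1])).round(1) for a,b in zip(p[:-1],p[1:])])
# crop-read corners
cr=np.array([[115,95],[275,55],[325,235],[170,275]])/4+[390,180]-.4
q=ray(c,cr,.116)[:,:2]; print("jig crop",q.round(4).tolist())
# holder
w=np.zeros(ok.shape,np.uint8); w[185:315,155:270]=((S<45)&(V>120))[185:315,155:270]
k=max(cv2.findContours(w,cv2.RETR_EXTERNAL,cv2.CHAIN_APPROX_NONE)[0],key=cv2.contourArea)
hull=cv2.convexHull(k); bx=cv2.boxPoints(cv2.minAreaRect(hull)); p=ray(c,bx,.046)[:,:2]
print("holder",bx.round(1).tolist(),p.mean(0).round(4),np.linalg.norm(np.diff(p,axis=0),axis=1).round(4),[np.degrees(np.arctan2(*(b-a)[::-1])).round(1) for a,b in zip(p[:-1],p[1:])])
# key dark
t=np.zeros(ok.shape,np.uint8); t[215:285,170:262]=((H<=12)&(S>110)&(V>40)&(V<80))[215:285,170:262]
n,l,st,ce=cv2.connectedComponentsWithStats(t)
for i in range(1,n):
    if st[i,4]>25: print(st[i].tolist(),ce[i].round(1), "z.032",ray(c,ce[i],.032)[0,:2].round(4),"z.104",ray(c,ce[i],.104)[0,:2].round(4))
cv2.imwrite("pics/crop2.png",cv2.resize(im[185:310,155:270],None,fx=4.8,fy=4.8,interpolation=cv2.INTER_CUBIC)*1)
E
```

```text
jig [[418.1000061035156, 202.5], [462.79998779296875, 190.3000030517578], [476.29998779296875, 239.6999969482422], [431.5, 251.89999389648438]] [[0.6241, -0.1252], [0.6541, -0.2235], [0.5462, -0.2527], [0.517, -0.1553]] [ 0.5853 -0.1892] [0.1027 0.1117 0.1017] [np.float64(-73.0), np.float64(-164.8), np.float64(106.7)]
jig crop [[0.6223, -0.1259], [0.647, -0.2136], [0.5489, -0.2408], [0.5248, -0.1565]]
holder [[168.1999969482422, 282.8999938964844], [203.8000030517578, 194.10000610351562], [256.5, 215.1999969482422], [221.0, 304.0]] [0.5142 0.3331] [0.2193 0.1329 0.2187] [np.float64(-18.7), np.float64(-110.2), np.float64(160.6)]
[179, 228, 10, 12, 67] [183.8 233.5] z.032 [0.5483 0.4051] z.104 [0.5426 0.3835]
[202, 240, 21, 15, 118] [210.2 245.9] z.032 [0.5209 0.3421] z.104 [0.5171 0.3248]
[239, 255, 12, 13, 101] [244.5 261.3] z.032 [0.4874 0.2606] z.104 [0.4859 0.249 ]
```

View pics/crop2.png

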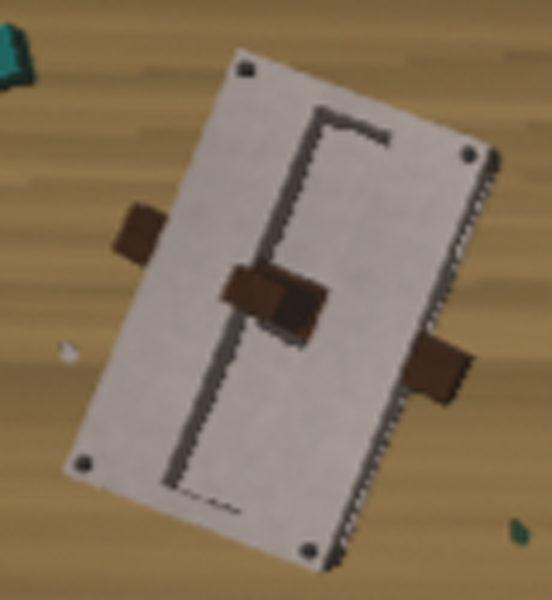

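The crop shows the handle top at (253,292), the bar's left end at (123,225) and its right end at (457,377), with the slot running along the long axis. All of this fits the dark key.

```bash
cat >> h.py <<'E'
from scipy.spatial.transform import Rotation as Ro
def go(o,x,y,z,yaw):
    "delta (tool axes) to TCP x,y,z tool down with tool y at world yaw deg"
    R=Ro.from_quat(o["tool_rot"]); a=np.radians(yaw)
    ty=np.array([np.cos(a),np.sin(a),0]); tz=np.array([0,0,-1.]); T=Ro.from_matrix(np.c_[np.cross(ty,tz),ty,tz])
    dp=R.inv().apply(np.array([x,y,z])-o["position"]); dr=np.degrees((R.inv()*T).as_rotvec())
    print("pos",np.asarray(o["position"]).round(4),"yaw",round(yawof(o),2)," -> dpos",dp.round(4).tolist(),"drot",dr.round(2).tolist(),"rows>=",max(np.linalg.norm(dp)/.0417,np.linalg.norm(dr)/7.16).round(1))
def yawof(o):
    v=Ro.from_quat(o["tool_rot"]).apply([0,1,0]); return np.degrees(np.arctan2(v[1],v[0]))
E
python3 - <<'E'
from h import *; import pickle
from rig import status
d=pickle.load(open("c0.pkl","rb")); c=d["top"]
f=lambda u,v:np.array([155+u/4.8-.4,185+v/4.8-.4])
h=ray(c,f(253,292),.104)[0]; e=ray(c,[f(123,225),f(457,377)],.032)
print("handle",h.round(4),"ends",e.round(4).tolist(),"len",np.linalg.norm(e[0]-e[1]),"mid",e.mean(0).round(4),"ang",np.degrees(np.arctan2(*(e[0]-e[1])[1::-1])))
ht=ray(c,[f(318,107),f(391,140),f(166,486)],.046); v=ht[0]-ht[2]; print("slot",np.linalg.norm(v),np.degrees(np.arctan2(v[1],v[0])))
go(status.get_obs(),h[0],h[1],.2,156)
E
```

```text
handle [0.518  0.3312 0.104 ] ends [[0.5529, 0.4138, 0.032], [0.4834, 0.248, 0.032]] len 0.17972763621537488 mid [0.5181 0.3309 0.032 ] ang 67.25352382738916
slot 0.19486041956005634 -18.995905709532455
pos [0.1973 0.5923 0.2217] yaw 71.56  -> dpos [-0.3868, -0.1462, 0.0218] drot [-0.08, -0.1, -84.44] rows>= 11.8
```

{"fn": "arm_command", "kwargs": {
  "delta_rot": [
    [0,0,-85.7],
    [0,0,-85.7],
    [0,0,-85.7],
    [0,0,-85.7],
    [0,0,-85.7],
    [0,0,-85.7],
    [0,0,-85.7],
    [0,0,-85.7],
    [0,0,-85.7],
    [0,0,-85.7],
    [0,0,-85.7],
    [0,0,-85.7]
  ],
  "delta_pos": [
    [-0.387,-0.146,0.022],
    [-0.387,-0.146,0.022],
    [-0.387,-0.146,0.022],
    [-0.387,-0.146,0.022],
    [-0.387,-0.146,0.022],
    [-0.387,-0.146,0.022],
    [-0.387,-0.146,0.022],
    [-0.387,-0.146,0.022],
    [-0.387,-0.146,0.022],
    [-0.387,-0.146,0.022],
    [-0.387,-0.146,0.022],
    [-0.387,-0.146,0.022]
  ],
  "gripper": [-1,-1,-1,-1,-1,-1,-1,-1,-1,-1,-1,-1]
}}

```text
time: 1.1
position: [0.5229, 0.3283, 0.1998]
tool_rot: [-0.527, 0.85, -0.001, 0.0]
ft_force: [-0.1, -0.0, -0.9]
grip_width: 0.087
grip_force: 0.0
```

```bash
python3 - <<'E'
from h import *
from rig import status,viewer
o=status.get_obs(); print(o["time"],np.round(o["q"],2),np.round(o["joint_velocities"],2)); go(o,.518,.331,.2,157.25)
c=viewer.camera("wrist"); o=status.get_obs()
T=np.eye(4); T[:3,:3]=Ro.from_quat(o["tool_rot"]).as_matrix(); T[:3,3]=o["position"]; c["pose"]=T@c["mount"]
import pickle; pickle.dump(c,open("w1.pkl","wb")); cv2.imwrite("pics/w1.png",c["pixels"]); print(np.round(c["pose"],3).tolist(), proj(c,[.518,.331,.104]), o["time"])
E
```

```text
1.1 [ 0.38  0.54  1.48 -0.    1.12 -2.3 ] [ 0.06 -0.02  0.04  0.05  0.02 -1.45]
pos [0.5229 0.3283 0.1998] yaw 153.58  -> dpos [-0.0002, 0.0056, -0.0002] drot [-0.13, -0.02, -3.67] rows>= 0.5
[[-0.897, 0.427, 0.11, 0.489], [0.441, 0.869, 0.225, 0.267], [0.0, 0.251, -0.968, 0.361], [0.0, 0.0, 0.0, 1.0]] [[323.78530183 239.3014322 ]] 1.15
```

View pics/w1.png

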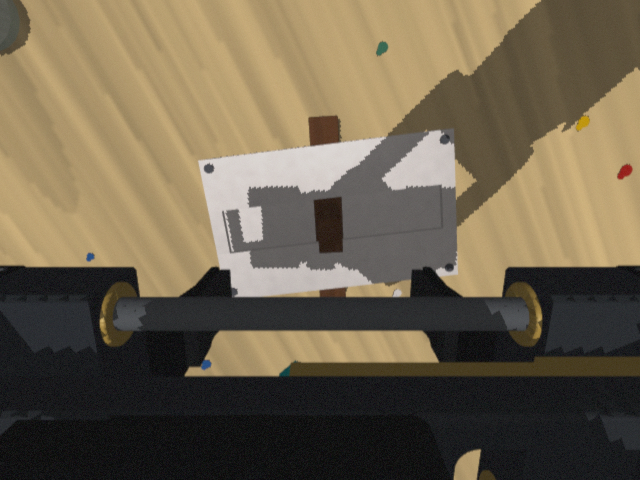

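The wrist view shows the handle with its top face spanning about (314-343, 210-252), the bar ends under the guard at (324,130) and (333,292), and the slot from (225,230) to (442,207). I took the picture while the arm was still turning, so I'll settle and repeat it numerically.

{"fn": "arm_command", "kwargs": {
  "delta_rot": [
    [0,0,0],
    [0,0,0],
    [0,0,0]
  ],
  "delta_pos": [
    [0,0,0],
    [0,0,0],
    [0,0,0]
  ],
  "gripper": [-1,-1,-1]
}}

```text
time: 1.4
position: [0.5176, 0.3326, 0.2004]
tool_rot: [-0.526, 0.85, 0.0, -0.0]
ft_force: [0.3, 1.1, -0.2]
grip_width: 0.0869
grip_force: 0.0
```

```bash
cat >> h.py <<'E'
def wrist(name=None):
    from rig import status,viewer
    o=status.get_obs(); c=viewer.camera("wrist")
    T=np.eye(4); T[:3,:3]=Ro.from_quat(o["tool_rot"]).as_matrix(); T[:3,3]=o["position"]; c["pose"]=T@c["mount"]
    if name: cv2.imwrite(name,c["pixels"])
    return o,c
E
python3 - <<'E'
from h import *
o,c=wrist("pics/w2.png"); print(proj(c,[[.518,.331,.104],[.5529,.4138,.032],[.4834,.248,.032]]).round(1).tolist())
im=c["pixels"]; hsv=cv2.cvtColor(im,cv2.COLOR_BGR2HSV); H,S,V=[hsv[...,i].astype(int) for i in range(3)]
m=((H<=13)&(S>110)&(V<110)&(V>15)).astype(np.uint8); m[:100]=0;m[300:]=0;m[:,:280]=0;m[:,380:]=0
n,l,st,ce=cv2.connectedComponentsWithStats(m)
for i in range(1,n):
    if st[i,4]>80:
        k=cv2.findContours((l==i).astype(np.uint8),0,2)[0][0]; print(st[i].tolist(),cv2.minAreaRect(k))
print(V[190:262:3,328].tolist()); go(o,.518,.331,.054,157.25); print(ray(c,[[314,252],[343,252]],.104).round(4).tolist())
E
```

```text
[[318.1, 237.5], [324.5, 305.6], [311.4, 117.3]]
[301, 114, 30, 29, 727] ((315.4289245605469, 128.00506591796875), (26.575149536132812, 28.498821258544922), 85.91438293457031)
[309, 212, 26, 38, 364] ((321.5, 230.5), (25.0, 37.0), 0.0)
[313, 287, 25, 10, 209] ((325.0, 291.5), (9.0, 24.0), 90.0)
[101, 99, 51, 47, 42, 35, 40, 44, 43, 43, 42, 44, 46, 43, 39, 42, 45, 46, 47, 48, 82, 98, 100, 97]
pos [0.5176 0.3326 0.2004] yaw 153.48  -> dpos [0.0012, -0.0012, 0.1464] drot [0.04, -0.03, -3.77] rows>= 3.5
[[0.5258, 0.3397, 0.104], [0.5063, 0.3494, 0.104]]
```

{"fn": "arm_command", "kwargs": {
  "delta_rot": [
    [0,0,-3.8],
    [0,0,-3.8],
    [0,0,-3.8],
    [0,0,-3.8],
    [0,0,-3.8],
    [0,0,-3.8],
    [0,0,-3.8],
    [0,0,-3.8],
    [0,0,-3.8],
    [0,0,-3.8],
    [0,0,-3.8],
    [0,0,-3.8]
  ],
  "delta_pos": [
    [0.003,0,0.03],
    [0.003,0,0.06],
    [0.003,0,0.09],
    [0.003,0,0.12],
    [0.003,0,0.14],
    [0.003,0,0.146],
    [0.003,0,0.146],
    [0.003,0,0.146],
    [0.003,0,0.146],
    [0.003,0,0.146],
    [0.003,0,0.146],
    [0.003,0,0.146]
  ],
  "gripper": [-1,-1,-1,-1,-1,-1,1,1,1,1,1,1],
  "grip_force": 25
}}

```text
time: 2.45
position: [0.5179, 0.3296, 0.0557]
tool_rot: [-0.554, 0.832, -0.0, 0.001]
ft_force: [-0.2, -0.2, -0.9]
grip_width: 0.0551
grip_force: 0.0
```

```bash
python3 - <<'E'
from h import *
from rig import status
o=status.get_obs(); print(o["grip_width"],o["grip_force"],np.round(o["ft_force"],1),np.round(o["moment"],2)); go(o,.5141,.3325,.058,70.9)
E
```

```text
0.055144350743825336 0.0 [-0.2 -0.2 -0.9] [ 0.06  0.07 -0.04]
pos [0.5179 0.3296 0.0557] yaw 157.33  -> dpos [-0.0012, 0.0046, -0.0023] drot [-0.01, 0.13, 86.43] rows>= 12.1
```

{"fn": "arm_command", "kwargs": {
  "delta_rot": [
    [0,0,0],
    [0,0,0],
    [0,0,0],
    [0,0,0],
    [0,0,0],
    [0,0,0],
    [0,0,0],
    [0,0,0],
    [0,0,0]
  ],
  "delta_pos": [
    [0,0,0],
    [0,0,0],
    [0,0,0],
    [0,0,0],
    [0,0,0],
    [0,0,0],
    [0,0,0],
    [0,0,0],
    [0,0,0]
  ],
  "gripper": [1,1,1,1,1,1,1,1,1]
}}

```text
time: 3.2
position: [0.5171, 0.3292, 0.0543]
tool_rot: [-0.554, 0.832, 0.0, -0.0]
ft_force: [0.1, -0.1, -0.6]
grip_width: 0.0178
grip_force: 25.0
```

{"fn": "arm_command", "kwargs": {
  "delta_rot": [
    [0,0,0],
    [0,0,0],
    [0,0,7],
    [0,0,14],
    [0,0,21],
    [0,0,28],
    [0,0,35],
    [0,0,42],
    [0,0,49],
    [0,0,56],
    [0,0,63],
    [0,0,70]
  ],
  "delta_pos": [
    [-0.001,0.002,-0.003],
    [-0.002,0.004,-0.003],
    [-0.002,0.004,-0.003],
    [-0.002,0.004,-0.003],
    [-0.002,0.004,-0.003],
    [-0.002,0.004,-0.003],
    [-0.002,0.004,-0.003],
    [-0.002,0.004,-0.003],
    [-0.002,0.004,-0.003],
    [-0.002,0.004,-0.003],
    [-0.002,0.004,-0.003],
    [-0.002,0.004,-0.003]
  ],
  "gripper": [1,1,1,1,1,1,1,1,1,1,1,1]
}}

```text
time: 4.2
position: [0.5141, 0.3329, 0.0576]
tool_rot: [0.026, 1.0, -0.0, -0.0]
ft_force: [-0.2, -0.7, -2.0]
grip_width: 0.018
grip_force: 25.0
```

```bash
python3 - <<'E'
from h import *
from rig import status
o=status.get_obs(); print(np.round(o["ft_force"],1),np.round(o["moment"],2)); go(o,.5142,.3325,.0575,70.9)
E
```

```text
[-0.2 -0.7 -2. ] [-0.    0.01 -0.06]
pos [0.5141 0.3329 0.0576] yaw 87.0  -> dpos [-0.0001, -0.0004, 0.0001] drot [-0.0, -0.01, 16.1] rows>= 2.2
```

{"fn": "arm_command", "kwargs": {
  "delta_rot": [
    [0,0,7],
    [0,0,14],
    [0,0,16.3],
    [0,0,16.3],
    [0,0,16.3]
  ],
  "delta_pos": [
    [0,0,0],
    [0,0,0],
    [0,0,0],
    [0,0,0],
    [0,0,0]
  ],
  "gripper": [1,1,1,1,1]
}}

```text
time: 4.62
position: [0.5142, 0.3329, 0.0576]
tool_rot: [0.164, 0.986, -0.0, -0.0]
ft_force: [-0.5, -0.7, -0.8]
grip_width: 0.0176
grip_force: 25.0
```

```bash
python3 - <<'E'
from h import *
o,c=wrist("pics/w3.png"); print(yawof(o),np.round(o["position"],4),np.round(o["moment"],2))
E
```

```text
71.12154727369268 [0.5142 0.3329 0.0576] [-0.02  0.04 -0.  ]
```

View pics/w3.png

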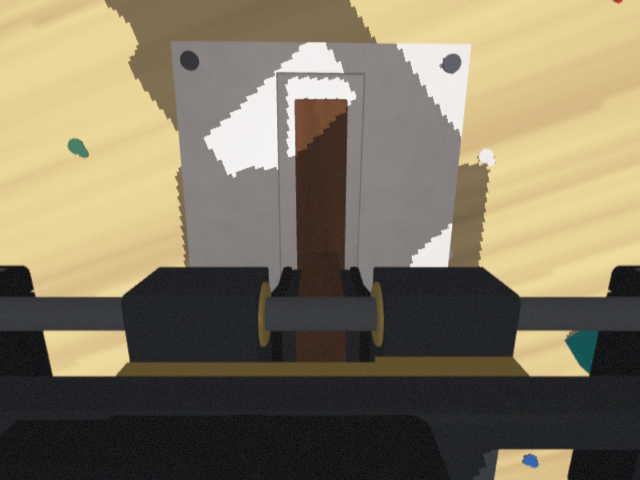

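The bar (columns 295-347) lies parallel to and centred in the slot (277-364). Its near end is at row 99 and the slot's end is at row 73. I'll check the end clearance and work out the lift.

```bash
python3 - <<'E'
from h import *; import pickle
from rig import status
o=status.get_obs(); c=wrist()[1]
x=np.array(o["position"]); a=np.radians(-19); u=np.array([np.cos(a),np.sin(a),0])
for uv,z in [((321,99),.0352),((320,73),.046)]:
    p=ray(c,uv,z)[0]; print(p.round(4),(p-x)@u)
cam=c["pose"][:3,3]; print(cam.round(3))
j=np.array([.583,-.176]); 
for ph in (-74.6,):
    d=np.array([np.cos(np.radians(ph)),np.sin(np.radians(ph))]); k=j-.17*d; print("stage",k); go(o,k[0],k[1],.15,ph+90)
go(o,.5142,.3325,.15,71)
E
```

```text
[0.4292 0.3608 0.0352] -0.08942491817007772
[0.4199 0.3635 0.046 ] -0.09915893088195885
[0.448 0.354 0.219]
stage [ 0.53785546 -0.01210378]
pos [0.5142 0.3328 0.0576] yaw 71.11  -> dpos [-0.134, -0.3187, -0.0924] drot [-0.0, -0.0, 55.71] rows>= 8.6
pos [0.5142 0.3328 0.0576] yaw 71.11  -> dpos [-0.0001, -0.0003, -0.0924] drot [-0.0, -0.0, 0.11] rows>= 2.2
```

{"fn": "arm_command", "kwargs": {
  "delta_rot": [
    [0,0,0],
    [0,0,0],
    [0,0,0],
    [0,0,0],
    [0,0,0],
    [0,0,0],
    [0,0,0],
    [0,0,0],
    [0,0,0],
    [0,0,0]
  ],
  "delta_pos": [
    [0,0,-0.008],
    [0,0,-0.016],
    [0,0,-0.024],
    [0,0,-0.032],
    [0,0,-0.04],
    [0,0,-0.05],
    [0,0,-0.06],
    [0,0,-0.075],
    [0,0,-0.092],
    [0,0,-0.092]
  ],
  "gripper": [1,1,1,1,1,1,1,1,1,1]
}}

```text
time: 5.55
position: [0.5166, 0.3337, 0.1536]
tool_rot: [0.165, 0.986, 0.002, 0.003]
ft_force: [0.4, 0.4, -0.2]
grip_width: 0.0176
grip_force: 25.0
```

```bash
python3 - <<'E'
from h import *
from rig import status
o=status.get_obs(); print(np.round(o["ft_force"],1),o["grip_width"]); go(o,.538,-.012,.15,15.4)
E
```

```text
[ 0.4  0.4 -0.2] 0.017557497777517358
pos [0.5166 0.3337 0.1536] yaw 71.04  -> dpos [-0.1326, -0.32, 0.0027] drot [0.41, 0.16, 55.64] rows>= 8.3
```

{"fn": "arm_command", "kwargs": {
  "delta_rot": [
    [0,0,5],
    [0,0,11],
    [0,0,17],
    [0,0,23],
    [0,0,29],
    [0,0,35],
    [0,0,41],
    [0,0,47],
    [0,0,52],
    [0,0,55.6],
    [0,0,55.6],
    [0,0,55.6]
  ],
  "delta_pos": [
    [-0.012,-0.029,0],
    [-0.026,-0.063,0],
    [-0.041,-0.099,0],
    [-0.056,-0.135,0],
    [-0.071,-0.171,0],
    [-0.086,-0.207,0],
    [-0.1,-0.241,0],
    [-0.113,-0.273,0],
    [-0.124,-0.3,0],
    [-0.133,-0.32,0],
    [-0.133,-0.32,0],
    [-0.133,-0.32,0]
  ],
  "gripper": [1,1,1,1,1,1,1,1,1,1,1,1]
}}

```text
time: 6.55
position: [0.5361, -0.0144, 0.1494]
tool_rot: [0.607, 0.795, 0.0, -0.0]
ft_force: [0.2, 0.6, -1.7]
grip_width: 0.0175
grip_force: 25.0
```

```bash
python3 - <<'E'
from h import *
o,c=wrist("pics/w4.png"); go(o,.538,-.012,.05,15.4); import pickle; pickle.dump((o,c),open("w4.pkl","wb")); print(np.round(c["pose"],3).tolist())
E
```

```text
pos [ 0.5361 -0.0144  0.1494] yaw 15.29  -> dpos [0.0017, 0.0024, 0.0994] drot [-0.0, -0.02, -0.11] rows>= 2.4
[[0.965, 0.255, 0.065, 0.517], [0.263, -0.933, -0.245, 0.051], [-0.001, 0.254, -0.967, 0.311], [0.0, 0.0, 0.0, 1.0]]
```

View pics/w4.png

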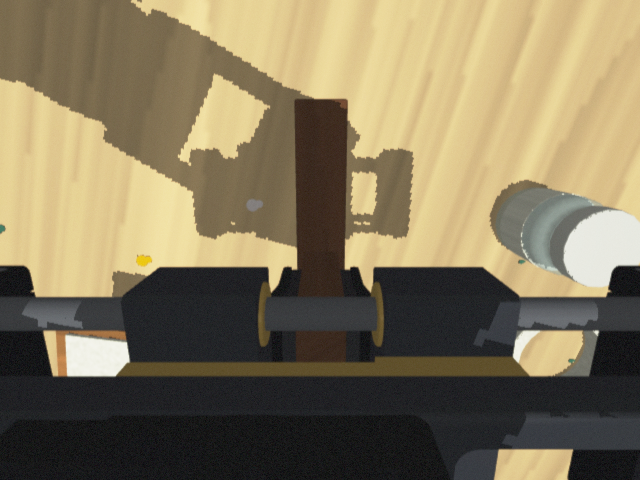

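The key hangs straight in the grip, bar columns 295-347, with the jar at right (600,245) well clear. The jig is hidden behind the gripper. I'll cross-check the jig's back roof edge with the scene camera and work out the lowering move.

```bash
python3 - <<'E'
from h import *; import pickle
d=pickle.load(open("c0.pkl","rb"))
s=d["scene"]; g=lambda u,v:[170+(u-400)/3.333-.35,230+v/3.333-.35]
p=ray(s,[g(618,152),g(768,203)],.116)[:,:2]; print("back edge scene",p.round(4).tolist(),p.mean(0).round(4),np.linalg.norm(p[0]-p[1]),np.degrees(np.arctan2(*(p[0]-p[1])[::-1])))
b=ray(s,[g(525,252),g(698,310)],.124)[:,:2]; print("batten scene",b.round(4).tolist(),b.mean(0).round(4))
# top: pad centre & batten outer edge at .124
t=d["top"]; h=lambda u,v:[390+u/4-.4,180+v/4-.4]
b=ray(t,[h(293,48),h(344,232)],.124)[:,:2]; print("batten top",b.round(4).tolist(),b.mean(0).round(4))
# pad in scene, at .116
hsv=cv2.cvtColor(s["pixels"],cv2.COLOR_BGR2HSV); w=np.zeros(hsv.shape[:2],np.uint8); w[275:325,205:290]=((hsv[...,1]<75)&(hsv[...,2]>110))[275:325,205:290]
k=max(cv2.findContours(w,0,1)[0],key=cv2.contourArea); q=cv2.approxPolyDP(cv2.convexHull(k),4,True)[:,0]; P=ray(s,q,.116)[:,:2]; print("pad scene",q.tolist(),P.round(4).tolist(),P.mean(0).round(4))
E
```

```text
back edge scene [[0.5261, -0.1525], [0.6234, -0.1287]] [ 0.5748 -0.1406] 0.10019565362874011 -166.26155618266105
batten scene [[0.5436, -0.2414], [0.6468, -0.2127]] [ 0.5952 -0.227 ]
batten top [[0.6497, -0.2208], [0.5501, -0.2483]] [ 0.5999 -0.2346]
pad scene [[236, 278], [272, 290], [256, 316], [218, 304]] [[0.5327, -0.1566], [0.6101, -0.137], [0.6277, -0.2012], [0.5518, -0.2236]] [ 0.5806 -0.1796]
```

{"fn": "arm_command", "kwargs": {
  "delta_rot": [
    [0,0,0],
    [0,0,0],
    [0,0,0],
    [0,0,0],
    [0,0,0],
    [0,0,0],
    [0,0,0],
    [0,0,0]
  ],
  "delta_pos": [
    [0.002,0.002,0.02],
    [0.002,0.002,0.045],
    [0.002,0.002,0.07],
    [0.002,0.002,0.085],
    [0.002,0.002,0.092],
    [0.002,0.002,0.097],
    [0.002,0.002,0.099],
    [0.002,0.002,0.099]
  ],
  "gripper": [1,1,1,1,1,1,1,1]
}}

```text
time: 7.27
position: [0.5378, -0.0102, 0.0508]
tool_rot: [0.605, 0.796, 0.0, 0.0]
ft_force: [0.7, 0.8, -1.3]
grip_width: 0.0177
grip_force: 25.0
```

{"fn": "arm_command", "kwargs": {
  "delta_rot": [
    [0,0,0],
    [0,0,0],
    [0,0,0],
    [0,0,0]
  ],
  "delta_pos": [
    [0,0,0.001],
    [0,0,0.0015],
    [0,0,0.002],
    [0,0,0.002]
  ],
  "gripper": [1,1,1,1]
}}

```text
time: 7.6
position: [0.5378, -0.0108, 0.0491]
tool_rot: [0.606, 0.796, 0.0, 0.0]
ft_force: [-0.6, -0.1, -1.9]
grip_width: 0.0178
grip_force: 25.0
```

{"fn": "arm_command", "kwargs": {
  "delta_rot": [
    [0,0,0],
    [0,0,0],
    [0,0,0],
    [0,0,0],
    [0,0,0],
    [0,0,0],
    [0,0,0],
    [0,0,0],
    [0,0,0]
  ],
  "delta_pos": [
    [0,0,0.0005],
    [0,0,0.001],
    [0,0,0.001],
    [0,0,0.001],
    [0,0,0.001],
    [0,0,0.001],
    [0,0,0.001],
    [0,0,0.001],
    [0,0,0.001]
  ],
  "gripper": [1,1,1,-0.4,-0.4,-0.4,-0.4,-0.4,-0.4]
}}

```text
time: 8.35
position: [0.5374, -0.0106, 0.0474]
tool_rot: [0.606, 0.796, -0.0, -0.0]
ft_force: [-0.0, -0.1, -0.1]
grip_width: 0.0498
grip_force: 0.0
```

```bash
python3 - <<'E'
from h import *
from rig import status
o=status.get_obs(); print(np.round(o["ft_force"],1),o["grip_width"],o["grip_force"])
a=np.radians(-74.6); d=np.array([np.cos(a),np.sin(a)]); k=np.array(o["position"][:2]); e=k-.080*d
go(o,k[0],k[1],.16,15.4); go(o,e[0],e[1],.16,15.4); go(o,e[0],e[1],.005,15.4)
E
```

```text
[-0.  -0.1 -0.1] 0.04978214725692493 0.0
pos [ 0.5374 -0.0106  0.0474] yaw 15.43  -> dpos [0.0, -0.0, -0.1126] drot [-0.01, -0.01, 0.03] rows>= 2.7
pos [ 0.5374 -0.0106  0.0474] yaw 15.43  -> dpos [0.08, 0.0, -0.1126] drot [-0.01, -0.01, 0.03] rows>= 3.3
pos [ 0.5374 -0.0106  0.0474] yaw 15.43  -> dpos [0.08, 0.0, 0.0424] drot [-0.01, -0.01, 0.03] rows>= 2.2
```

{"fn": "arm_command", "kwargs": {
  "delta_rot": [
    [0,0,0],
    [0,0,0],
    [0,0,0],
    [0,0,0],
    [0,0,0],
    [0,0,0],
    [0,0,0],
    [0,0,0],
    [0,0,0],
    [0,0,0],
    [0,0,0],
    [0,0,0]
  ],
  "delta_pos": [
    [0,0,-0.02],
    [0,0,-0.05],
    [0,0,-0.075],
    [0,0,-0.08],
    [0.02,0,-0.08],
    [0.05,0,-0.08],
    [0.075,0,-0.08],
    [0.08,0,-0.08],
    [0.08,0,-0.08],
    [0.08,0,-0.06],
    [0.08,0,-0.035],
    [0.08,0,-0.03]
  ],
  "gripper": [-0.4,-0.4,-0.4,-0.4,-0.4,-0.4,-0.4,-0.4,-0.4,-0.4,-0.4,-0.4]
}}

```text
time: 9.35
position: [0.5149, 0.0655, 0.0748]
tool_rot: [0.606, 0.795, -0.001, -0.002]
ft_force: [-0.6, -0.2, -0.4]
grip_width: 0.0607
grip_force: 0.0
```

```bash
python3 - <<'E'
from h import *; import pickle
from rig import viewer
o,c=wrist(); print(proj(c,[[.5374+.0239,-.0106-.0868,.026],[.5374-.0239,-.0106+.0868,.026]]).round(1).tolist()); go(o,.5162,.0665,.006,15.4)
t=viewer.camera("top"); cv2.imwrite("pics/t5.png",cv2.resize(t["pixels"][150:270,270:430],(800,600),interpolation=cv2.INTER_CUBIC)); pickle.dump((o,c,t),open("s5.pkl","wb"))
E
```

```text
[[325.0, 475.7], [325.8, 239.2]]
pos [0.5149 0.0655 0.0748] yaw 15.4  -> dpos [0.0006, 0.0018, 0.0688] drot [-0.25, -0.07, -0.0] rows>= 1.6
```

View pics/t5.png

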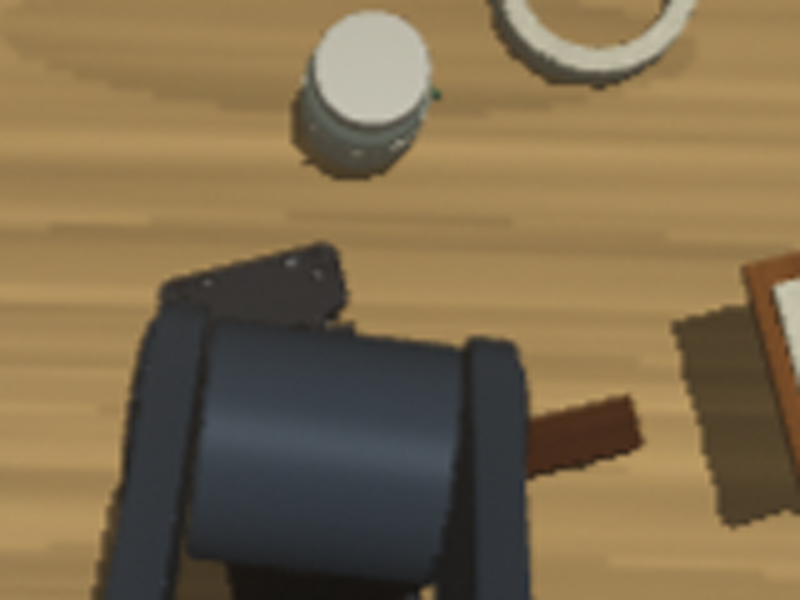

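The top crop shows the key standing, its front end at crop (637,420) pointing at the jig's back. The gripper is over the rear end, and the jar and tape are clear. Next I descend and grip the end.

{"fn": "arm_command", "kwargs": {
  "delta_rot": [
    [0,0,0],
    [0,0,0],
    [0,0,0],
    [0,0,0],
    [0,0,0],
    [0,0,0],
    [0,0,0],
    [0,0,0],
    [0,0,0],
    [0,0,0],
    [0,0,0],
    [0,0,0]
  ],
  "delta_pos": [
    [0,0,0.02],
    [0,0,0.045],
    [0,0,0.06],
    [0,0,0.066],
    [0,0,0.069],
    [0,0,0.069],
    [0,0,0.069],
    [0,0,0.069],
    [0,0,0.069],
    [0,0,0.069],
    [0,0,0.069],
    [0,0,0.069]
  ],
  "gripper": [-0.4,-0.4,-0.4,-0.4,-0.4,1,1,1,1,1,1,1],
  "grip_force": 45
}}

```text
time: 10.45
position: [0.5165, 0.0665, 0.009]
tool_rot: [0.606, 0.796, 0.0, 0.0]
ft_force: [-0.3, 0.4, 3.5]
grip_width: 0.0257
grip_force: 45.0
```

{"fn": "arm_command", "kwargs": {
  "delta_rot": [
    [0,0,0],
    [0,0,0],
    [0,0,0]
  ],
  "delta_pos": [
    [0,0,0],
    [0,0,0],
    [0,0,0]
  ],
  "gripper": [1,1,1]
}}

```text
time: 10.7
position: [0.5164, 0.0665, 0.0089]
tool_rot: [0.606, 0.796, 0.0, 0.0]
ft_force: [-0.3, 0.2, 5.1]
grip_width: 0.0257
grip_force: 45.0
```

```bash
python3 - <<'E'
from h import *
o,c=wrist(); print(o["time"],o["grip_width"],o["grip_force"],np.round(o["ft_force"],1),np.round(o["moment"],2))
n=np.array([.9646,.2639]);d=np.array([.2639,-.9646]);p=np.array(o["position"][:2]); print("lat",p@n-.5155,"tool jig x",p@d-.323, "yaw",yawof(o))
# rear end of bar in view
im=c["pixels"]; hsv=cv2.cvtColor(im,cv2.COLOR_BGR2HSV); m=((hsv[...,0]<=13)&(hsv[...,1]>110)&(hsv[...,2]<120)).astype(np.uint8); m[:150]=0
n_,l,st,ce=cv2.connectedComponentsWithStats(m); print([s.tolist() for s in st[1:] if s[4]>60])
q=np.array([.323-.08+0,0]); 
for z in (.026,): print(proj(c,[np.r_[p-.01*d,z]]).round(1))
for X in (-.098,): t=.5155*n+(X+.323)*d; go(o,t[0],t[1],.0065,15.3)
E
```

```text
10.7 0.025665679273285596 45.00131964683533 [-0.3  0.2  5.1] [-0.03  0.1   0.01]
lat 0.00019126584488859955 tool jig x -0.25083151283191024 yaw 15.433649968633524
[[292, 266, 58, 30, 913], [293, 331, 55, 31, 1064]]
[[323.9 281.2]]
pos [0.5164 0.0665 0.0089] yaw 15.43  -> dpos [-0.1528, -0.0005, 0.0025] drot [0.04, 0.01, 0.13] rows>= 3.7
```

{"fn": "arm_command", "kwargs": {
  "delta_rot": [
    [0,0,0],
    [0,0,0],
    [0,0,0],
    [0,0,0],
    [0,0,0],
    [0,0,0],
    [0,0,0],
    [0,0,0],
    [0,0,0],
    [0,0,0]
  ],
  "delta_pos": [
    [0,0,-0.002],
    [0,0,-0.003],
    [-0.01,0,-0.003],
    [-0.025,0,-0.003],
    [-0.04,0,-0.003],
    [-0.055,0,-0.003],
    [-0.068,0,-0.003],
    [-0.078,0,-0.003],
    [-0.085,0,-0.003],
    [-0.085,0,-0.003]
  ],
  "gripper": [1,1,1,1,1,1,1,1,1,1]
}}

```text
time: 11.58
position: [0.5396, -0.0171, 0.0115]
tool_rot: [0.607, 0.795, 0.0, 0.0]
ft_force: [0.1, 0.8, -1.2]
grip_width: 0.0254
grip_force: 45.0
```

```bash
python3 - <<'E'
from h import *
from rig import status,viewer
o=status.get_obs(); print(np.round(o["ft_force"],1),np.round(o["moment"],2))
n=np.array([.9646,.2639]);d=np.array([.2639,-.9646]);p=np.array(o["position"][:2]); print("lat",p@n-.5155,"front jig x",p@d-.323+.17,"z",o["position"][2],"yaw",yawof(o))
t=viewer.camera("top"); s=viewer.camera("scene")
a=cv2.resize(t["pixels"][170:270,340:490],(600,400),interpolation=cv2.INTER_CUBIC); b=cv2.resize(s["pixels"][190:370,170:400],(600,470)[:2],interpolation=cv2.INTER_CUBIC)
cv2.imwrite("pics/s6.png",np.vstack([a[:,:],b])[:870:1][::1] if 0 else np.hstack([cv2.resize(a,(400,267)),cv2.resize(b,(400,313))[:267]]))
E
```

```text
[ 0.1  0.8 -1.2] [0.03 0.06 0.  ]
lat 0.00045357297109371864 front jig x 0.005927260989343153 z 0.011463631639433307 yaw 15.324084150629735
```

View pics/s6.png

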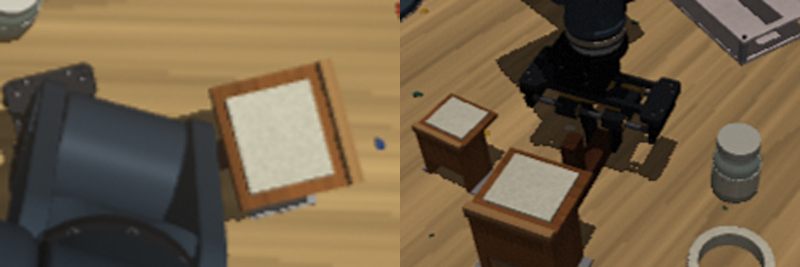

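The crops show the bar's front entering under the roof at the back, with the gripper clear of both jigs and the jar. No contact force shows, so I'll push.

{"fn": "arm_command", "kwargs": {
  "delta_rot": [
    [0,0,0],
    [0,0,0],
    [0,0,0],
    [0,0,0],
    [0,0,0],
    [0,0,0]
  ],
  "delta_pos": [
    [-0.003,0,0.001],
    [-0.008,0,0.001],
    [-0.014,0,0.001],
    [-0.02,0,0.001],
    [-0.026,0,0.001],
    [-0.032,0,0.001]
  ],
  "gripper": [1,1,1,1,1,1],
  "grip_force": 55
}}

```text
time: 12.18
position: [0.5453, -0.0446, 0.0101]
tool_rot: [0.606, 0.796, -0.0, -0.003]
ft_force: [-0.3, 5.7, -0.6]
grip_width: 0.0252
grip_force: 55.0
```

{"fn": "arm_command", "kwargs": {
  "delta_rot": [
    [0,0,0],
    [0,0,0],
    [0,0,0],
    [0,0,0],
    [0,0,0],
    [0,0,0],
    [0,0,0],
    [0,0,0]
  ],
  "delta_pos": [
    [-0.006,0,0],
    [-0.012,0,0],
    [-0.018,0,0],
    [-0.024,0,0],
    [-0.029,0,0],
    [-0.033,0,0],
    [-0.035,0,0],
    [-0.035,0,0]
  ],
  "gripper": [1,1,1,1,1,1,1,1]
}}

```text
time: 12.85
position: [0.5572, -0.081, 0.0107]
tool_rot: [0.606, 0.795, 0.0, 0.001]
ft_force: [0.2, 0.0, -2.3]
grip_width: 0.0256
grip_force: 55.0
```

```bash
python3 - <<'E'
from h import *
from rig import status,viewer
o=status.get_obs(); print(np.round(o["ft_force"],1),np.round(o["moment"],2))
n=np.array([.9646,.2639]);d=np.array([.2639,-.9646]);p=np.array(o["position"][:2]); print("lat",p@n-.5155,"front jig x",p@d-.323+.17,"z",o["position"][2],"yaw",yawof(o))
t=viewer.camera("top"); s=viewer.camera("scene")
a=cv2.resize(t["pixels"][170:270,360:510],(600,400),interpolation=cv2.INTER_CUBIC)
b=cv2.resize(s["pixels"][230:400,150:320],(400,400),interpolation=cv2.INTER_CUBIC)
cv2.imwrite("pics/s7.png",np.hstack([cv2.resize(a,(450,300)),cv2.resize(b,(300,300))])); import pickle; pickle.dump((t,s),open("s7.pkl","wb"))
j=.5155*n+.323*d; r=lambda x,y,z:np.r_[j+x*d+y*n,z]
print(proj(t,[r(.062,0,0),r(.122,0,.036)]).round(0).tolist())
E
```

```text
[ 0.2  0.  -2.3] [ 0.    0.   -0.01]
lat 0.0005746685565020115 front jig x 0.0721589777800539 z 0.010651879066716722 yaw 15.396651999069874
[[452.0, 222.0], [481.0, 214.0]]
```

View pics/s7.png

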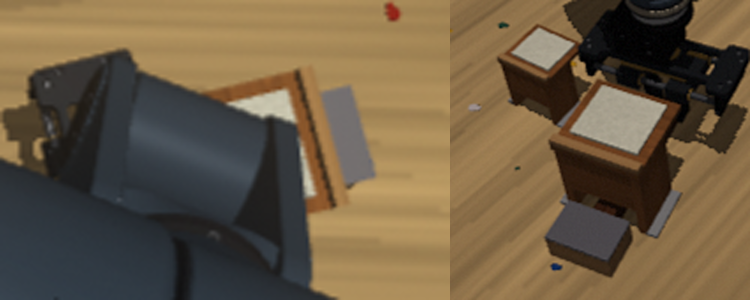

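The block is out of the mouth (grey top at scene crop (590,230), top crop front edge (351,87)-(375,178)) and the bar shows in the opening. I'll measure how far out it is before drawing back.

```bash
python3 - <<'E'
from h import *; import pickle
t,s=pickle.load(open("s7.pkl","rb"))
n=np.array([.9646,.2639]);d=np.array([.2639,-.9646])
for c,uv in ((t,[[360+351/3,170+87/3],[360+375/3,170+178/3]]),(s,[[150+(547-450)*170/300,230+237*170/300],[150+(612-450)*170/300,230+263*170/300]])):
    p=ray(c,uv,.036)[:,:2]; print("front edge jig x",(p@d-.323).round(4),"y",(p@n-.5155).round(4))
E
```

```text
front edge jig x [0.1226 0.1216] y [ 0.0366 -0.0377]
front edge jig x [0.1204 0.1217] y [-0.0351  0.0435]
```

The front edge is at 0.1216, so the block's centre is about 0.097, which is 87 mm or more and right out. Drawing the key back.

{"fn": "arm_command", "kwargs": {
  "delta_rot": [
    [0,0,0],
    [0,0,0],
    [0,0,0],
    [0,0,0],
    [0,0,0],
    [0,0,0],
    [0,0,0],
    [0,0,0],
    [0,0,0],
    [0,0,0],
    [0,0,0],
    [0,0,0]
  ],
  "delta_pos": [
    [0.004,0,0],
    [0.014,0,0],
    [0.028,0,0],
    [0.044,0,0],
    [0.06,0,0],
    [0.076,0,0],
    [0.092,0,0],
    [0.108,0,0],
    [0.124,0,0],
    [0.138,0,0],
    [0.147,0,0],
    [0.15,0,0]
  ],
  "gripper": [1,1,1,1,1,1,1,1,1,1,1,1]
}}

```text
time: 13.95
position: [0.5151, 0.0668, 0.0106]
tool_rot: [0.605, 0.796, -0.0, -0.001]
ft_force: [0.4, 0.5, -0.4]
grip_width: 0.0256
grip_force: 55.0
```

{"fn": "arm_command", "kwargs": {
  "delta_rot": [
    [0,0,0],
    [0,0,0],
    [0,0,0],
    [0,0,0]
  ],
  "delta_pos": [
    [0,0,0.0005],
    [0,0,0.001],
    [0,0,0.0015],
    [0,0,0.0015]
  ],
  "gripper": [1,1,1,1]
}}

```text
time: 14.28
position: [0.5172, 0.0638, 0.009]
tool_rot: [0.606, 0.795, 0.0, 0.0]
ft_force: [0.8, 0.8, -0.4]
grip_width: 0.0253
grip_force: 55.0
```

{"fn": "arm_command", "kwargs": {
  "delta_rot": [
    [0,0,0],
    [0,0,0],
    [0,0,0],
    [0,0,0],
    [0,0,0],
    [0,0,0],
    [0,0,0],
    [0,0,0]
  ],
  "delta_pos": [
    [0,0,0.0005],
    [0,0,0.0005],
    [0,0,0.0005],
    [0,0,0.0005],
    [0,0,0.0005],
    [0,0,0.0005],
    [0,0,0.0005],
    [0,0,0.0005]
  ],
  "gripper": [1,1,-0.4,-0.4,-0.4,-0.4,-0.4,-0.4]
}}

```text
time: 14.95
position: [0.5167, 0.0645, 0.0084]
tool_rot: [0.606, 0.796, -0.0, -0.0]
ft_force: [-0.2, 0.6, 0.2]
grip_width: 0.0563
grip_force: 0.0
```

{"fn": "arm_command", "kwargs": {
  "delta_rot": [
    [0,0,0],
    [0,0,0],
    [0,0,0],
    [0,0,0],
    [0,0,0],
    [0,0,0],
    [0,0,0],
    [0,0,0],
    [0,0,0],
    [0,0,0],
    [0,0,0],
    [0,0,0]
  ],
  "delta_pos": [
    [0,0,-0.01],
    [0,0,-0.03],
    [0,0,-0.05],
    [0,0,-0.08],
    [0,0,-0.11],
    [0,0,-0.14],
    [0.04,0,-0.17],
    [0.08,0,-0.18],
    [0.12,0,-0.18],
    [0.15,0,-0.18],
    [0.15,0,-0.18],
    [0.15,0,-0.18]
  ],
  "gripper": [-0.4,-0.4,-0.4,-0.4,-0.4,-0.4,-0.4,-0.4,-0.4,-0.4,-0.4,-0.4]
}}

```text
time: 15.95
position: [0.4758, 0.2106, 0.1893]
tool_rot: [0.604, 0.797, 0.0, 0.0]
ft_force: [0.3, -0.0, -0.3]
grip_width: 0.0609
grip_force: 0.0
```

```bash
python3 - <<'E'
from rig import status,viewer
import cv2
o=status.get_obs(); print(o["time"],o["position"],o["grip_width"])
cv2.imwrite("pics/s8.png",viewer.camera("scene")["pixels"])
E
```

```text
15.95 [0.47579472 0.21064863 0.18934482] 0.060916486598796345
```

View pics/s8.png

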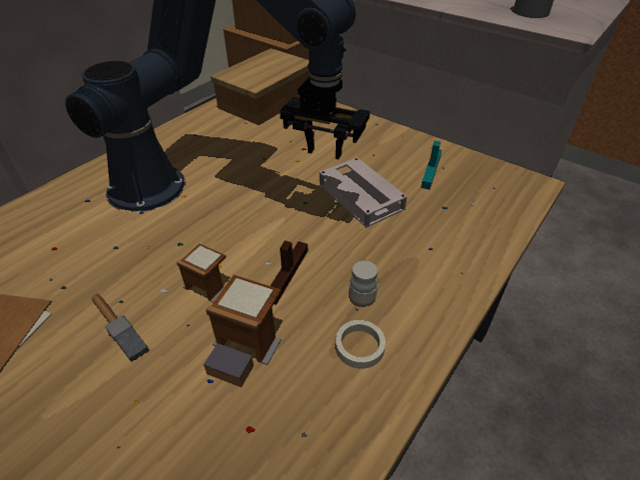

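The scene view shows the key standing free behind the jig (290,270) and the block right out at (230,365). The jar, tape and brush haven't moved, and the arm is clear.

```bash
python3 -c "
from rig import robot; print(robot.hand_in())"
```

```text
the job is handed in; nothing more can be done
None
```

I handed the job in after about 16 s of the 48 s: the block is right out of the jig's mouth (centre about 97 mm from the back face), the key is drawn out and standing free on the bench, and the last picture shows the jar, tape and brush where they were; the hand-in gave no verdict.

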